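Select the slot filter on the strain viewer

ROBOT

A 6-joint arm with a two-finger parallel gripper is mounted at the origin on the work surface. World frame = base frame: x ahead of the robot, y to its left, z up, the work surface at z = 0. Lengths are in m, angles in rad, forces in N, time in s.
With the tool pointing down it reaches from about 0.375 to 0.925 m from the base axis. Payload 5.7 kg.
Tool frame: the origin (TCP) lies midway between the tips of the shut fingers; the grasp point (between the pads) lies 19 mm behind it; z points along the fingers, x is the direction in which the jaws open and shut, and the axes are right-handed (so a half turn about z gives the same grasp; the last joint's range is limited). The gripper opens to 88 mm and grips with 3 to 60 N. Pads are 20 mm wide; open, the fingers measure 115 mm over their backs; the gripper's body (75 mm by 178 mm) begins 61 mm behind the grasp point.
Start: joints at [1.034, 0.359, 1.51, -0, 1.272, -0.115], TCP at [0.246, 0.547, 0.223] pointing down, gripper open.
Joint ranges: [-2.97, 2.97], [-1.01, 2.36], [0.21, 2.38], [-0.96, 4.11], [0.2, 2.71], [-2.98, 2.98]. Speed limits (rad/s): [2.39, 2.39, 3.14, 3.14, 3.14, 3.14].

INTERFACE

Orientations are given as [roll, pitch, yaw] about the fixed x, y, z axes, in that order (R = Rz(yaw) Ry(pitch) Rx(roll)).
In Python, from rig import bot gives the robot as it stands. The module is installed in compiled form; this text tells all that it offers.
- The arm moves only by the shell command python3 -m creep 'ROWS' [FORCE]. ROWS is JSON, a list that holds one entry, the list of rows, each a list of 7 numbers: the turn, a rotation vector about the tool's x, y, z in degrees, then the shift along the tool's x, y, z in mm, then the opening, from -1 (shut) to 1 (fully open). In form: [[[wx, wy, wz, tx, ty, tz, hand], ...]]. A call has 1 to 5 rows; each row is the pose to reach, as a shift and turn from the pose commanded when the call began, along the tool's axes at that moment; what a row does not reach only later rows make up. A row lasts 1/8 s, in which the tool goes at most 62.5 mm and 10.7 degrees, less where a joint would pass 70% of its speed; a pose out of reach is approached as far as the arm can. A call with a gripper value outside its range is refused whole. The fingers move at their own pace and stop on an object; FORCE is the grip in N (left out, the last holds). Time passes only in rows, so rows that repeat a pose let the fingers close. It gives the time, the measured TCP pose, the force and the opening at its end, in the units of the state.
- bot.state(): the state, without advancing time (a new reading comes with each control period).
- bot.grab_frame(name): name is "side" or "top"; returns the picture (384x512x3 uint8, blue, green, red); there is no depth.
- bot.get_calibration(name): a dict with "camera_matrix" (3x3 intrinsics, pixels), "k1" (the pictures are not rectified: a ray, as slopes to the right and down, at radius r is drawn at 1 + k1 r^2 times it, then the intrinsics apply), "xyz" and "rotation" of the camera in the world. Camera axes: x right, y down, z forward; pixel columns grow to the right and rows downward; lengths in m; the calibration is good to about 2 mm. A picture is of the moment at which its call begins. get_calibration takes no time and is no camera call.
- bot.sign_off(): hands the job in, once; it reports no verdict.
Trained networks look in the newest picture that a camera, given by its name, has taken for a name from the list of things; names that differ only in an ending like _2 or _b are one class to them, and where a whole thing is asked for, a point or a joint stands for the part that bears it (a point fixed in the world has none). Each returns a list of dicts, best first, with "confidence" (0 to 1); they miss things now and then, are a little off and sometimes report something else, mostly with a low value. They report only what shows in the picture. A call takes as long as a camera call.
- bot.regions_of(target, camera): "mask" (384x512 bool, what is visible of it) and "pixel" ([column, row] in pixels, amid what is visible of it).
- bot.place_of(target, camera): "pixel" ([column, row] in pixels: a listed point, or the origin of a listed thing).
The state is a dict: "time_s": time; "qpos": joint angles; "dq": joint speeds; "effort": joint torques, N m; "tcp_pos": TCP position; "ee_rot": TCP orientation; "wrist_force": force on the tool from outside, world axes, zero at the start; "torque": the same for the moment, N m; "finger_gap": finger opening in m.
Only numpy, scipy, OpenCV 4.12 (cv2) and the standard library are available. Lean on these libraries where they do the work, as an engineer would, in place of code of your own. Each camera call takes 0.05 s, during which the arm holds its last target.

TASK

On the glass strain viewer, push the turret's tabs with a fingertip (either way round, in as many pushes as you like) until the filter with the long narrow slot has its tab square in front of the small brass pointer. Only then press the lamp button right in and let it go, leaving the turret set. Only push and touch: do not pinch a tab, and leave the other things on the bench where they are.

Things in the scene. Friction and masses are not known exactly. Their poses are not given: they have to be found in the camera images.
- viewer: Strain viewer, fixed on the bench: white housing, grey deck 50 mm above the table, spanning -165..130 mm in x, -130..200 mm in y. Origin on the turret's vertical axis at table height; own x points away from the pointer, z up. On the deck a flat black turret disc, radius 90 mm, top at 63 mm, with four white filter windows, each with its own grey plastic tab on the rim.
- turret (a joint): Turn of the turret, rad, counter-clockwise from above; 0 or any whole turn = slot at the pointer. No stops or clicks, stays where left; takes 0.2 N m (2 N at 98 mm radius). Windows counter-clockwise, 90 degrees apart: narrow slot (44 x 10 mm, along the radius), large round (42 mm), square (36 mm), two small rounds side by side (20 mm each); centres 44 mm from the axis.
- slot_tab (a point): Outer end of the slot filter's tab at its top edge, 112 mm from the axis, 87 mm above the table; turns with the turret. All four tabs are alike, upright, at the angle of their window: from 74 to 112 mm from the axis, 12 mm thick, from the disc's top (63 mm) to 87 mm above the table. Between tabs nothing stands above the disc by more than 3 mm.
- pointer (a point): Tip of the fixed brass pointer on the deck, on the viewer's -x side, 118 mm from the turret's axis, 61 mm above the table, pointing at the axis. The pointer is no higher than the disc.
- tab_ccw_faces: The side faces of the four tabs that look counter-clockwise (pushed on to turn the turret clockwise); turns with the turret, origin on the turret's axis at table height.
- tab_cw_faces: The side faces of the four tabs that look clockwise (pushed on to turn the turret counter-clockwise); turns with the turret, origin on the turret's axis at table height. Pressing on both kinds of face at once is a pinch.
- lamp_button (a joint): Travel of the lamp button, m: 0 up, 0.006 fully in; springs back; fully in takes 4 N.
- lamp_button_top (a point): Centre of the top of the lamp button, a grey round button 28 mm across in a black housing on the deck, 60 mm towards the pointer's side and 160 mm in +y from the turret's axis (viewer axes). Pressed straight down.
- loupe: Bystander, to be left alone: aluminium magnifier, a stepped cylinder 36 mm across and 26 mm tall, standing on the housing's deck; origin under its centre.
- glass_tile: Bystander, to be left alone: green glass tile 50 x 50 x 8 mm, flat on the table beside the viewer; origin under its centre.
- jar: Bystander, to be left alone: jar with a steel cap, 56 mm across, 85 mm tall; origin under its centre.
- screwdriver: Bystander, to be left alone: screwdriver lying behind the viewer, about 200 mm long, along its own x; origin near the middle.
- mug: Bystander, to be left alone: white mug, 76 mm across, 90 mm tall; origin under its centre.
- pliers: Bystander, to be left alone: pliers lying on the table, 150 mm long along x, origin at the pivot.
- brush: Bystander, to be left alone: brush lying on the table, along its own x.

How it is judged:
On the way, in this order (a step that is already met when the one before it is completed fails the run):
1. the slot filter's tab is at the pointer and the turret stands still, the button still up (horizontal distance between slot_tab and pointer below 0.0115 m and velocity of joint turret between -0.08 and 0.08 rad/s and value of joint lamp_button below 0.002 m), for 0.3 s.
2. the lamp button is pressed right in with the slot filter at the pointer (horizontal distance between slot_tab and pointer below 0.0115 m and value of joint lamp_button above 0.0045 m), for 0.05 s.
At the end, for the whole second after the job is handed in: The end of the slot filter's tab lies within 11.5 mm (horizontally) of the pointer's tip, 6 mm being the gap when in line, so about 5 degrees either way; the turret stands still and the lamp button is up again (less than 2 mm in), after having been pressed at least 4.5 mm (all of step 1); the robot touches nothing.
It fails at once if the lamp button is pressed before the slot filter is at the pointer (value of joint lamp_button above 0.003 m and not (horizontal distance between slot_tab and pointer below 0.0115 m)).
It fails at once if a tab is pinched: fingers press on both sides of the tabs at once (contact force between each of tab_ccw_faces, tab_cw_faces and the fingers above 1 N).
It fails at once if a bystander is lifted or moved by more than 20 mm (distance of any of loupe, glass_tile, jar, screwdriver, mug, pliers, brush from where it was at the start of the episode above 0.02 m).
It also fails if it takes over 69 s, if anything falls off the work surface, if the arm or the gripper's body presses on something with over 40 N, if the wrist force passes 120 N, or if a joint passes its speed limit or range.

## Working session

There is one attempt and no reset: what is moved stays moved. The work goes in short steps, Python scripts to look and compute and a shell command to move; the robot and the scene stay as the last step left them, time stands still between calls to the robot, and variables do not carry over. Pictures are saved under pics/ and viewed, and the job is handed in when it is done.

```bash
mkdir -p pics
cat > h.py <<'E'
import numpy as np, cv2
from rig import bot
from scipy.spatial.transform import Rotation as R
def ray(cam,px):
    c=bot.get_calibration(cam);K=np.array(c["camera_matrix"]);k=c["k1"]
    d=(np.linalg.inv(K)@[px[0],px[1],1])[:2];s=d.copy()
    for _ in range(20): s=d/(1+k*(s@s))
    rot=np.array(c["rotation"])
    if rot.shape!=(3,3): rot=R.from_euler('xyz',rot).as_matrix()
    return np.array(c["xyz"]),rot@np.array([s[0],s[1],1])
def atz(cam,px,z):
    o,d=ray(cam,px);return o+d*(z-o[2])/d[2]
def proj(cam,p):
    c=bot.get_calibration(cam);K=np.array(c["camera_matrix"]);rot=np.array(c["rotation"])
    if rot.shape!=(3,3): rot=R.from_euler('xyz',rot).as_matrix()
    q=rot.T@(np.array(p)-c["xyz"]);s=q[:2]/q[2];s=s*(1+c["k1"]*(s@s))
    return (K@[s[0],s[1],1])[:2]
E
python3 - <<'E'
from h import *
print(bot.state()); print(bot.get_calibration("top"),bot.get_calibration("side"))
for c in("top","side"):
    cv2.imwrite(f"pics/{c}0.png",bot.grab_frame(c))
zs=dict(viewer=0,slot_tab=.087,pointer=.061,lamp_button_top=None,loupe=.05,jar=0,mug=0)
for n in zs:
  for c in("top","side"):
    for r in bot.place_of(n,c)[:3]: print(n,c,r["pixel"],round(r["confidence"],2),atz(c,r["pixel"],zs[n] if zs[n] is not None else .07).round(4))
E
```

```text
{'time_s': 0.0, 'qpos': array([ 1.03391244e+00,  3.59501536e-01,  1.51139504e+00, -1.92470154e-05,
        1.27248982e+00, -1.15123113e-01]), 'dq': array([-0.00079702, -0.00137357,  0.00059677,  0.00028326, -0.00312   ,
        0.00108423]), 'effort': array([ 5.34580909e-05, -5.15383065e+01, -2.70727283e+01,  6.72272919e-02,
        3.53746803e-02, -1.15162711e-04]), 'tcp_pos': array([0.24530237, 0.54683163, 0.22182588]), 'ee_rot': array([-3.14140487e+00,  1.78397286e-03,  1.14904139e+00]), 'wrist_force': array([ 1.0904313 , -0.29889645,  0.0662834 ]), 'torque': array([ 0.01994951, -0.01987646, -0.02667079]), 'finger_gap': 0.08767607411236765}
{'camera_matrix': array([[368.34233877,   0.        , 254.7942788 ],
       [  0.        , 368.34233877, 188.27472709],
       [  0.        ,   0.        ,   1.        ]]), 'k1': -0.03730348912668607, 'xyz': array([0.50685942, 0.00308839, 1.1477699 ]), 'rotation': array([-3.0529616 , -0.01674152, -1.54391907])} {'camera_matrix': array([[495.44304403,   0.        , 246.96594515],
       [  0.        , 495.44304403, 196.36207081],
       [  0.   
[... 488 characters left out ...]
157.2] 0.16 [0.624  0.1629 0.087 ]
pointer top [234.1, 247.4] 0.82 [0.4289 0.0433 0.061 ]
pointer side [173.4, 197.6] 0.91 [0.4262 0.0375 0.061 ]
lamp_button_top top [178.7, 229.2] 0.56 [0.4775 0.2054 0.07  ]
lamp_button_top side [187.6, 158.4] 0.55 [0.4775 0.2024 0.07  ]
loupe top [183.4, 173.4] 0.59 [0.6436 0.2025 0.05  ]
loupe side [241.4, 158.8] 0.47 [0.6406 0.2043 0.05  ]
jar top [301.1, 166.6] 0.83 [ 0.6821 -0.1576  0.    ]
jar side [281.5, 251.4] 0.91 [ 0.6914 -0.1478  0.    ]
mug top [395.2, 227.8] 0.95 [ 0.4974 -0.4571  0.    ]
mug top [177.6, 227.0] 0.72 [0.4823 0.2223 0.    ]
mug side [223.4, 362.6] 0.58 [ 0.4995 -0.4498  0.    ]
mug side [219.6, 211.1] 0.47 [0.5516 0.0321 0.    ]
```

```bash
ls pics
```

```text
side0.png
top0.png
```

View pics/top0.png

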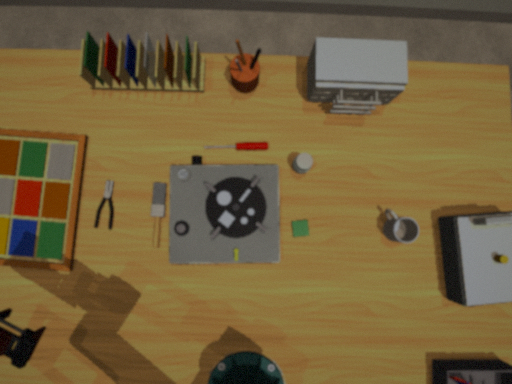

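View pics/side0.png

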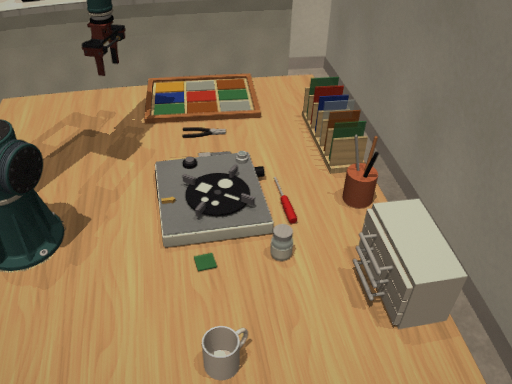

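Run:
```python
import cv2
i=cv2.imread("pics/top0.png")[120:270,160:330];cv2.imwrite("pics/top0z.png",cv2.resize(i,None,fx=4,fy=4,interpolation=2)[:600])
```

```text
(no output)
```

View pics/top0z.png

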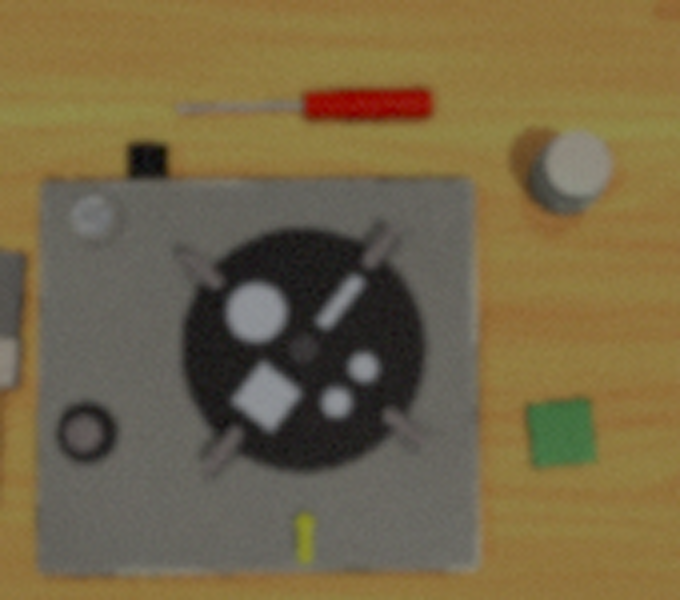

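The top view shows the disc hub at about (236,207), the slot pointing up and right with its tab at (257,177), the brass pointer at (236,249) and the lamp button at (181,228). The loupe is at (183,174). The slot has to turn clockwise by about 140° to reach the pointer. I'll refine the geometry next.

```bash
cat >> h.py <<'E'
from scipy.optimize import least_squares
def disc(cam,img,c0,z=.063):
    # fit the disc centre: radial dark->grey edge
    def fit(): pass
E
python3 - <<'E'
from h import *
import cv2
for c in("top","side"):
    img=cv2.imread(f"pics/{c}0.png"); g=img.max(2)
    # dark pixels within 110mm of guess
    ys,xs=np.mgrid[0:384,0:512]
    m=(g<55).astype(np.uint8)
    p=proj(c,[.545,.041,.063]).astype(int)
    n,l,st,ce=cv2.connectedComponentsWithStats(m)
    ids=[l[p[1]+dy,p[0]+dx] for dy in range(-8,9) for dx in range(-8,9) if l[p[1]+dy,p[0]+dx]]
    k=np.bincount(ids).argmax()
    cnt=max(cv2.findContours((l==k).astype(np.uint8),0,cv2.CHAIN_APPROX_NONE)[0],key=cv2.contourArea)[:,0]
    P=np.array([atz(c,q,.063)[:2] for q in cnt.astype(float)])
    r=least_squares(lambda v:np.hypot(P[:,0]-v[0],P[:,1]-v[1])-v[2],[.545,.041,.09],loss='soft_l1',f_scale=.003)
    C=r.x[:2];print(c,"disc centre,r",r.x.round(4),len(cnt))
    for n,z in(("slot_tab",.087),("pointer",.061)):
        for q in bot.place_of(n,c)[:1] if not print(end='') else []:
            w=atz(c,q["pixel"],z)[:2]-C;print(n,np.hypot(*w).round(4),np.degrees(np.arctan2(w[1],w[0])).round(1),q["confidence"])
E
```

```text
top disc centre,r [0.5478 0.0435 0.0858] 191
slot_tab 0.1138 -35.9 0.66
pointer 0.119 -179.9 0.82
side disc centre,r [0.5486 0.0364 0.0898] 236
slot_tab 0.1027 -32.4 0.56
pointer 0.1224 179.5 0.91
```

Run:
```python
from h import *
def tri(a,b):
    o1,d1=ray("top",a);o2,d2=ray("side",b)
    A=np.stack([d1,-d2],1);s=np.linalg.lstsq(A,o2-o1,rcond=None)[0];p,q=o1+d1*s[0],o2+d2*s[1];return (p+q)/2,np.linalg.norm(p-q)
for n in("lamp_button_top","slot_tab","pointer","loupe"):
    print(n,tri(bot.place_of(n,"top")[0]["pixel"],bot.place_of(n,"side")[0]["pixel"]))
```

```text
lamp_button_top (array([0.47751114, 0.20589148, 0.06748833]), np.float64(0.00014399066787585576))
slot_tab (array([ 0.6369921 , -0.0229949 ,  0.09088806]), np.float64(0.005013357021360008))
pointer (array([0.42727929, 0.04351953, 0.05581871]), np.float64(0.0023972880885190432))
loupe (array([0.64184525, 0.20233539, 0.0515002 ]), np.float64(0.0030521909183269997))
```

```bash
python3 -m creep '[[[0,0,10,-30,57,0,-1],[0,0,20,-76,143,0,-1],[0,0,30,-122,230,0,-1],[0,0,40,-167,316,0,-1],[0,0,50,-200,380,0,-1]]]' 20; python3 -c "
from h import *
s=bot.state();t=R.from_euler('xyz',s['ee_rot']);print(s['tcp_pos'],s['ee_rot'],t.inv().apply(np.array([.644,.034,.15])-s['tcp_pos'])*1000)"
```

```text
time_s: 2.02
tcp_pos: [0.4392, 0.2996, 0.2229]
ee_rot: [-3.141, -0.001, 0.271]
wrist_force: [-0.3, 0.2, 1.0]
finger_gap: 0.0415
[0.43915295 0.29958884 0.22289326] [-3.14142335e+00 -6.95382387e-04  2.70759466e-01] [126.29807703 310.71434377  72.92849536]
```

```bash
python3 -m creep '[[[0,0,5,22,55,5,-1],[0,0,10,46,113,20,-1],[0,0,15.8,72,177,40,-1],[0,0,15.8,98,241,55,-1],[0,0,15.8,122,300,70,-1]]]' ; python3 -m creep '[[[0,0,0,0,0,0,-1],[0,0,0,0,0,0,-1]]]'
python3 - <<'E'
from h import *
s=bot.state();t=R.from_euler('xyz',s['ee_rot']);print(s['tcp_pos'],s['ee_rot'],s['finger_gap'])
for c in("top","side"):
    im=bot.grab_frame(c)
    for q in([.546,.042,.063],s['tcp_pos']): cv2.circle(im,tuple(int(round(v)) for v in proj(c,q)),1,(0,0,255),-1)
    cv2.imwrite(f"pics/{c}1.png",cv2.resize(im[110:270,150:330],None,fx=3,fy=3,interpolation=2))
E
```

```text
time_s: 2.65
tcp_pos: [0.625, 0.0614, 0.1574]
ee_rot: [-3.141, -0.0, 0.0]
wrist_force: [0.5, 0.5, 0.1]
finger_gap: 0.0003
time_s: 2.9
tcp_pos: [0.6232, 0.0633, 0.1575]
ee_rot: [-3.141, 0.001, -0.0]
wrist_force: [-0.4, 0.5, -0.3]
finger_gap: 0.0005
[0.62316395 0.06329846 0.1575038 ] [-3.14113849e+00  1.25953007e-03 -2.91263234e-04] 0.0005348336780970762
```

View pics/side1.png

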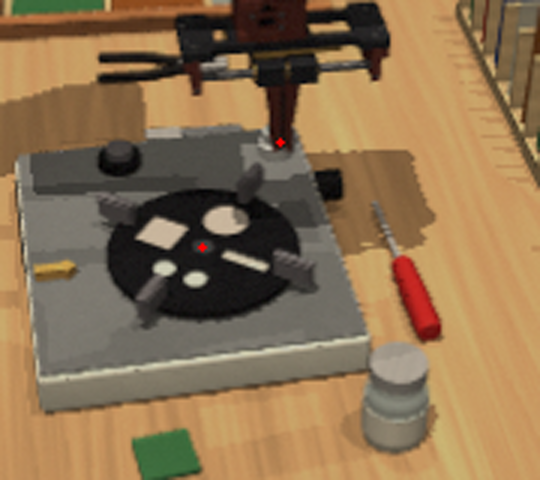

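View pics/top1.png

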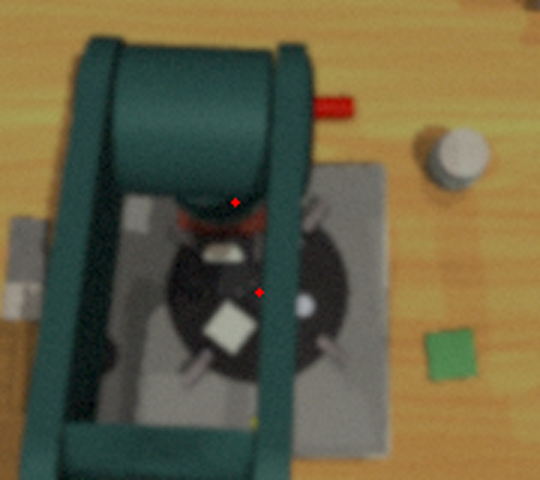

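The side view shows the closed fingertip above the deck at about (243,158), clear of everything. The tabs haven't moved. I'll go down on the counter-clockwise side of the slot tab.

```bash
python3 -m creep '[[[0,0,0,9,12,20,-1],[0,0,0,17,23,45,-1],[0,0,0,17,23,65,-1],[0,0,0,17,23,79,-1],[0,0,0,17,23,84,-1]]]'; python3 -m creep '[[[0,0,0,0,0,0,-1]]]'; python3 -c "
from h import *
s=bot.state();print(s['tcp_pos']);im=bot.grab_frame('side')
cv2.imwrite('pics/side2.png',cv2.resize(im[110:270,150:330],None,fx=3,fy=3,interpolation=2))"
```

```text
time_s: 3.62
tcp_pos: [0.6399, 0.0404, 0.0724]
ee_rot: [3.142, 0.002, 0.001]
wrist_force: [-0.0, -0.5, 0.6]
finger_gap: 0.0005
time_s: 3.75
tcp_pos: [0.6407, 0.0403, 0.0736]
ee_rot: [3.141, 0.0, 0.001]
wrist_force: [-0.2, 0.2, -0.1]
finger_gap: 0.0007
[0.64071126 0.04031785 0.07364458]
```

View pics/side2.png

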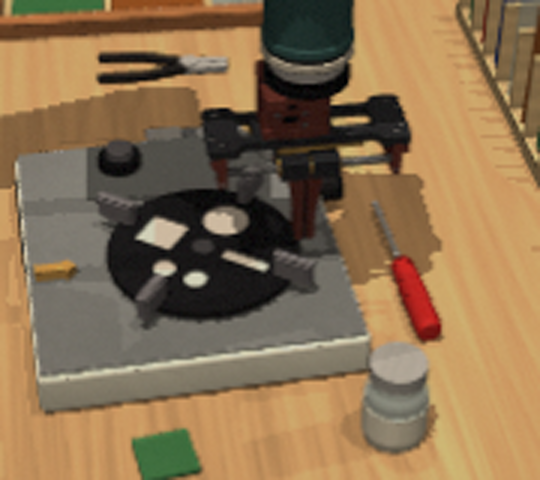

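The fingertip is at about (252,188), next to the slot tab on its counter-clockwise side. I'll push clockwise along the arc.

```bash
python3 -m creep '[[[0,0,0,-2,13,0,-1],[0,0,0,-5,27,0,-1],[0,0,0,-11,41,0,-1],[0,0,0,-18,53,0,-1],[0,0,0,-28,65,0,-1]]]'; python3 -c "
from h import *
s=bot.state();print(s['tcp_pos']-[.546,.042,0]);im=bot.grab_frame('side')
cv2.imwrite('pics/side3.png',cv2.resize(im[110:270,150:330],None,fx=3,fy=3,interpolation=2))"
```

```text
time_s: 4.42
tcp_pos: [0.6124, -0.0257, 0.0739]
ee_rot: [-3.141, -0.001, 0.0]
wrist_force: [2.0, 2.5, -0.5]
finger_gap: 0.0002
[ 0.06643177 -0.06774329  0.07389774]
```

View pics/side3.png

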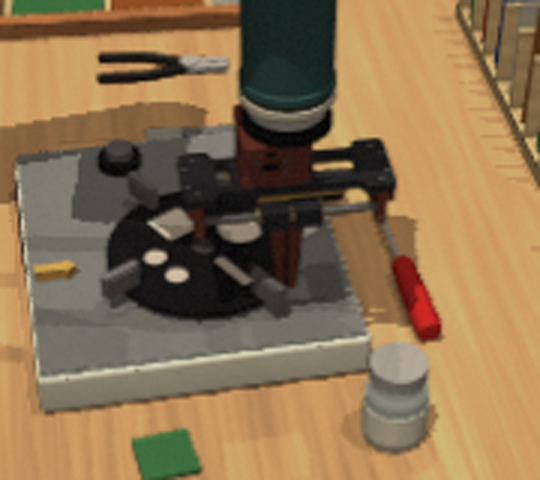

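The slot tab now sits at about (239,207) with the finger behind it, so the turret is turning. I'll continue the arc.

```bash
python3 -m creep '[[[0,0,0,-13,10,0,-1],[0,0,0,-27,19,0,-1],[0,0,0,-42,24,0,-1],[0,0,0,-58,27,0,-1],[0,0,0,-75,27,0,-1]]]'; python3 -m creep '[[[0,0,0,-16,-3,0,-1],[0,0,0,-31,-8,0,-1],[0,0,0,-46,-17,0,-1],[0,0,0,-55,-24,0,-1],[0,0,0,-62,-31,0,-1]]]'; python3 -c "
from h import *
s=bot.state();print(s['tcp_pos']-[.546,.042,0]);im=bot.grab_frame('side')
cv2.imwrite('pics/side4.png',cv2.resize(im[110:270,150:330],None,fx=3,fy=3,interpolation=2))"
```

```text
time_s: 5.1
tcp_pos: [0.5373, -0.0523, 0.074]
ee_rot: [3.141, -0.001, 0.0]
wrist_force: [2.3, 0.9, -0.4]
finger_gap: 0.0005
time_s: 5.72
tcp_pos: [0.4753, -0.0205, 0.0738]
ee_rot: [3.141, -0.0, 0.001]
wrist_force: [3.0, -1.4, -1.0]
finger_gap: 0.0004
[-0.07074564 -0.06249687  0.07384681]
```

View pics/side4.png

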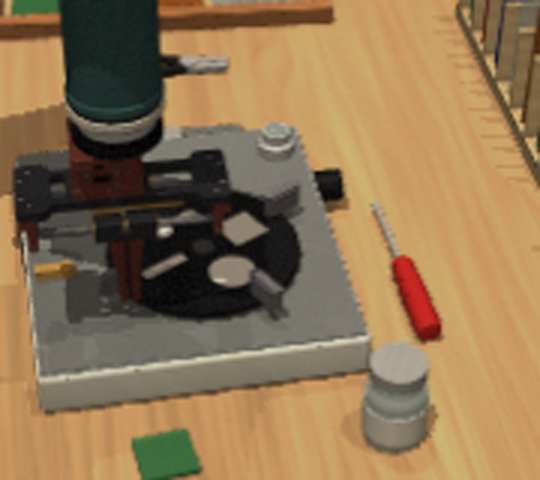

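```bash
python3 -m creep '[[[0,0,0,-6,-7,0,-1],[0,0,0,-11,-15,0,-1],[0,0,0,-15,-24,0,-1],[0,0,0,-18,-32,0,-1],[0,0,0,-20,-37,0,-1]]]'; python3 -m creep '[[[0,0,0,0,0,0,-1]]]'; python3 -c "
from h import *
s=bot.state();print(s['tcp_pos']-[.546,.042,0]);
for c in ('side','top'):
  im=bot.grab_frame(c)
  cv2.imwrite(f'pics/{c}5.png',cv2.resize(im[110:270,150:330],None,fx=3,fy=3,interpolation=2))
  for n,z in (('slot_tab',.087),('pointer',.061)):
    for r in bot.place_of(n,c)[:2]: print(c,n,r,atz(c,r['pixel'],z))"
```

```text
time_s: 6.4
tcp_pos: [0.4554, 0.0166, 0.0737]
ee_rot: [3.141, 0.0, 0.001]
wrist_force: [1.6, -1.8, -0.7]
finger_gap: 0.0008
time_s: 6.52
tcp_pos: [0.4547, 0.0167, 0.0736]
ee_rot: [-3.141, 0.002, 0.001]
wrist_force: [-0.1, 0.1, 0.7]
finger_gap: 0.0006
[-0.09134486 -0.02531711  0.0735762 ]
side slot_tab {'pixel': [176.9, 190.3], 'confidence': 0.6} [0.43764242 0.03556025 0.087     ]
side pointer {'pixel': [173.7, 197.3], 'confidence': 0.58} [0.4270674  0.03862787 0.061     ]
top pointer {'pixel': [302.1, 230.7], 'confidence': 0.57} [ 0.48258804 -0.15500925  0.061     ]
```

View pics/side5.png

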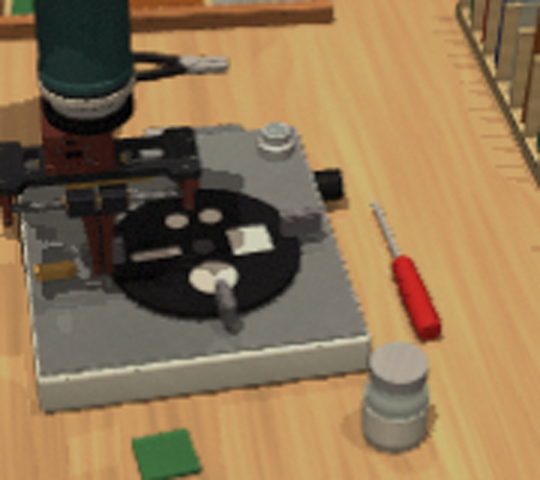

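View pics/top5.png

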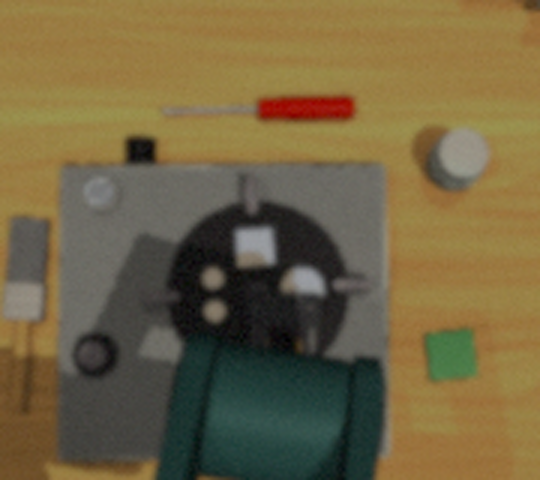

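Run:
```python
from h import *
f=lambda u,v,z:atz("top",(150+u/3-1/3,110+v/3-1/3),z)
a=f(145,298,.087);b=f(369,285,.087);s=f(245,178,.087);print("tabs",a,b,s,"mid",(a+b)/2)
d=b-a;print("line ang",np.degrees(np.arctan2(d[1],d[0])), "=> slot ang",np.degrees(np.arctan2(d[1],d[0]))-90)
c=np.array([.5465,.042,0]);
for n,p in(("square tab",s),("square win",f(255,245,.063))): w=p-c;print(n,np.degrees(np.arctan2(w[1],w[0])))
# viewer yaw from deck edges at z=.05: right edge and top edge, corners
c1=f(62,166,.05);c2=f(384,166,.05);c3=f(386,452,.05);print(c1,c2,c3)
for p,q in((c2,c1),(c3,c2)): w=q-p;print(np.degrees(np.arctan2(w[1],w[0])),np.hypot(*w[:2]))
```

```text
tabs [0.53720195 0.14937105 0.087     ] [ 0.5556142  -0.06492013  0.087     ] [0.65579778 0.05746033 0.087     ] mid [0.54640807 0.04222546 0.087     ]
line ang -85.08911520718448 => slot ang -175.08911520718448
square tab 8.051158265728821
square win 5.763137384994559
[0.66785698 0.24288778 0.05      ] [ 0.67722616 -0.07967666  0.05      ] [ 0.39358912 -0.08779577  0.05      ]
91.66374148018295 0.3227004805429464
1.6396440244182737 0.2837532225565747
```

From the tab line and the deck edges, the viewer's yaw is about 1.65° and the slot is still about 3–4° short. I'll push 6 mm more slowly, then lift away and check.

```bash
python3 -m creep '[[[0,0,0,0,-2,0,-1],[0,0,0,0,-4,0,-1],[0,0,0,0,-6,0,-1],[0,0,0,0,-6,0,-1]]]'; python3 -m creep '[[[0,0,0,0,8,0,-1],[0,0,0,0,8,-40,-1],[0,0,0,0,8,-90,-1],[0,0,0,0,8,-90,-1]]]';python3 -m creep '[[[0,0,0,0,50,0,-1],[0,0,0,0,110,0,-1],[0,0,0,0,170,0,-1],[0,0,0,0,220,0,-1],[0,0,0,0,220,0,-1]]]'; python3 -c "
from h import *
s=bot.state();print(s['tcp_pos']);
for c in ('side','top'):
  im=bot.grab_frame(c)
  cv2.imwrite(f'pics/{c}6.png',cv2.resize(im[110:270,150:330],None,fx=3,fy=3,interpolation=2))
  for n,z in (('slot_tab',.087),('pointer',.061),('lamp_button_top',.0675)):
    for r in bot.place_of(n,c)[:2]: print(c,n,r,atz(c,r['pixel'],z))"
```

```text
time_s: 7.32
tcp_pos: [0.4555, 0.0222, 0.0737]
ee_rot: [-3.142, 0.0, 0.001]
wrist_force: [-1.3, -1.9, -0.7]
finger_gap: 0.0004
time_s: 7.82
tcp_pos: [0.4592, 0.0134, 0.1672]
ee_rot: [3.141, -0.008, 0.0]
wrist_force: [-0.1, -1.0, -0.2]
finger_gap: 0.0007
time_s: 8.45
tcp_pos: [0.4559, -0.2094, 0.1628]
ee_rot: [3.141, -0.0, -0.004]
wrist_force: [-0.3, 0.9, 0.3]
finger_gap: 0.0004
[ 0.45591857 -0.20941122  0.16282148]
side pointer {'pixel': [171.6, 201.9], 'confidence': 0.93} [0.42042272 0.02011233 0.061     ]
side lamp_button_top {'pixel': [283.4, 200.5], 'confidence': 0.3} [ 0.71923829 -0.02580022  0.0675    ]
top slot_tab {'pixel': [237.9, 245.2], 'confidence': 0.81} [0.43722438 0.03167278 0.087     ]
top slot_tab {'pixel': [238.8, 247.4], 'confidence': 0.53} [0.43107007 0.02891911 0.087     ]
top pointer {'pixel': [234.4, 245.3], 'confidence': 0.69} [0.43495819 0.0425852  0.061     ]
top pointer {'pixel': [156.4, 216.9], 'confidence': 0.63} [0.51131463 0.27418684 0.061     ]
top lamp_button_top {'pixel': [180.5, 228.1], 'confidence': 0.56} [0.48077273 0.20079236 0.0675    ]
```

View pics/side6.png

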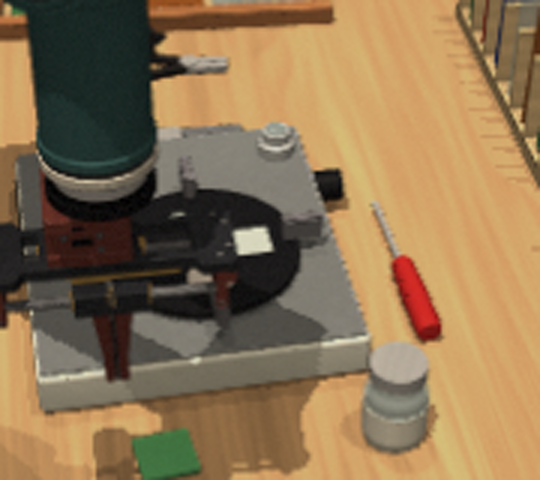

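View pics/top6.png

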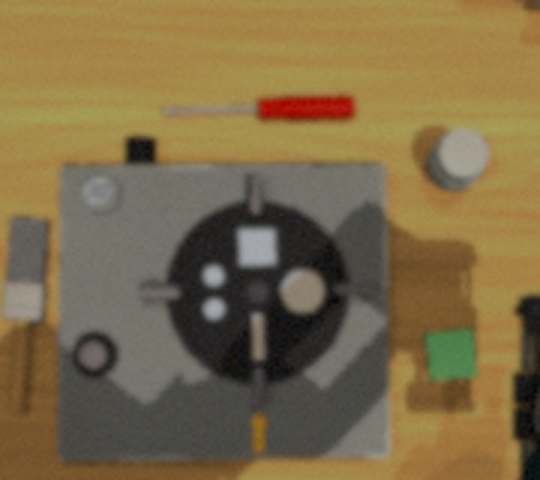

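The slot window, its tab and the pointer now look in line around (236,245) in the top view. I'll measure the angle.

Run:
```python
from h import *
im=bot.grab_frame("top");im=np.clip(im.astype(float)*1.8,0,255).astype(np.uint8)
C=np.array([.5464,.0422]);
z=cv2.resize(im[165:265,190:285],None,fx=6,fy=6,interpolation=2)
for deg in(-178.35,-173.35,-183.35):   # expected tab outer end, target and limits
    a=np.radians(deg);q=proj("top",[C[0]+.112*np.cos(a),C[1]+.112*np.sin(a),.087])
    cv2.circle(z,tuple(int(v) for v in ((q-[190,165]+.5)*6)),2,(0,0,255) if deg==-178.35 else (255,0,255),-1)
q=proj("top",[C[0]+.118*np.cos(np.radians(-178.35)),C[1]+.118*np.sin(np.radians(-178.35)),.061]);cv2.circle(z,tuple(int(v) for v in ((q-[190,165]+.5)*6)),2,(0,255,0),-1)
cv2.imwrite("pics/top7.png",z)
```

```text
(no output)
```

View pics/top7.png

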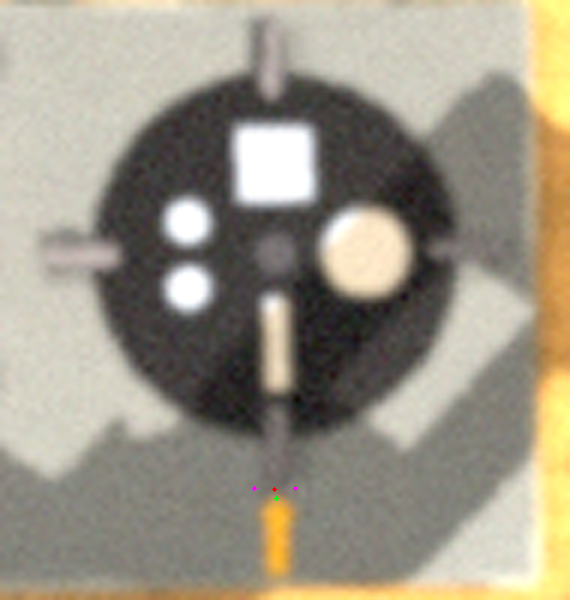

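The slot window, tab and pointer share a line at columns 275–278 of the zoom, about 1° off at most. Next I'll move over the lamp button, staying high.

```bash
python3 -m creep '[[[0,0,0,3,-40,0,-1],[0,0,0,6,-90,0,-1],[0,0,0,9,-140,0,-1],[0,0,0,12,-190,0,-1],[0,0,0,14,-230,0,-1]]]'; python3 -m creep '[[[0,0,0,3,-50,0,-1],[0,0,0,6,-100,0,-1],[0,0,0,8,-150,0,-1],[0,0,0,10,-182,20,-1],[0,0,0,10,-182,50,-1]]]';python3 -m creep '[[[0,0,0,0,0,0,-1],[0,0,0,0,0,0,-1]]]'; python3 -c "
from h import *
s=bot.state();print(s['tcp_pos']);
for c in ('side','top'):
  im=bot.grab_frame(c)
  cv2.imwrite(f'pics/{c}8.png',cv2.resize(im[110:270,150:330],None,fx=3,fy=3,interpolation=2))"
```

```text
time_s: 9.52
tcp_pos: [0.4696, 0.0263, 0.164]
ee_rot: [-3.142, -0.001, 0.002]
wrist_force: [0.4, 0.2, 1.0]
finger_gap: 0.0001
time_s: 10.15
tcp_pos: [0.4807, 0.2092, 0.1142]
ee_rot: [-3.14, -0.004, 0.005]
wrist_force: [-0.1, -0.6, 0.5]
finger_gap: 0.0002
time_s: 10.4
tcp_pos: [0.4798, 0.2061, 0.1144]
ee_rot: [3.142, -0.0, 0.001]
wrist_force: [-0.4, 0.6, 0.3]
finger_gap: 0.0006
[0.47984201 0.20608202 0.1144497 ]
```

View pics/side8.png

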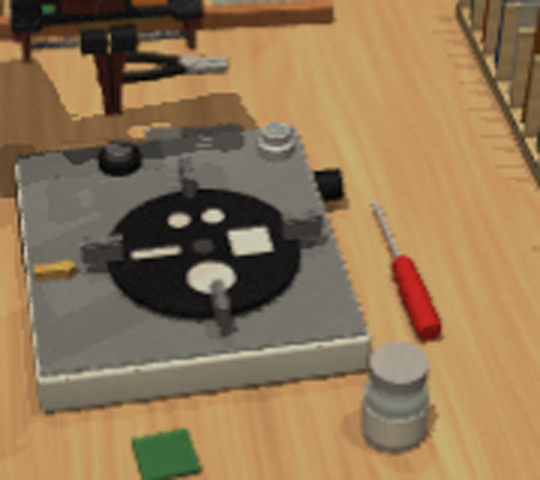

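Run:
```python
from h import *
c='side';im=bot.grab_frame(c)
for n,z in (('slot_tab',.087),('pointer',.061),('lamp_button_top',.0675)):
    for r in bot.place_of(n,c)[:2]: print(n,r,atz(c,r['pixel'],z))
for r in bot.regions_of('lamp_button_top',c)[:2]: print(r['pixel'],r['confidence'],r['mask'].sum())
z=np.clip(im[140:230,150:250].astype(float)*1.5,0,255).astype(np.uint8)
z=cv2.resize(z,None,fx=6,fy=6,interpolation=2)
for h in(.06,.0675,.075):
    q=proj(c,[.4805,.2025,h]);cv2.circle(z,tuple(int(v) for v in ((q-[150,140]+.5)*6)),2,(0,0,255),-1)
cv2.imwrite('pics/side9.png',z)
```

```text
slot_tab {'pixel': [175.4, 190.4], 'confidence': 0.72} [0.43359647 0.03572972 0.087     ]
pointer {'pixel': [174.4, 200.1], 'confidence': 0.62} [0.42835136 0.0265232  0.061     ]
lamp_button_top {'pixel': [187.3, 161.4], 'confidence': 0.37} [0.47561947 0.19073478 0.0675    ]
```

View pics/side9.png

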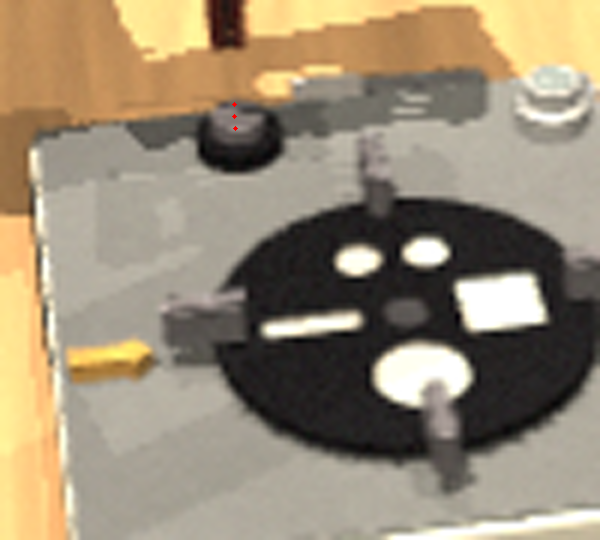

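In the side zoom the button cap is centred at about (238,118), the slot tab's base meets the pointer tip at about (158,355), and the button is up. I'll lower onto the button in small steps.

```bash
python3 -m creep '[[[0,0,0,2,5,10,-1],[0,0,0,2,5,25,-1],[0,0,0,2,5,35,-1],[0,0,0,2,5,39,-1],[0,0,0,2,5,39,-1]]]'; python3 -m creep '[[[0,0,0,0,0,2,-1],[0,0,0,0,0,4,-1],[0,0,0,0,0,4,-1]]]'
```

```text
time_s: 11.38
tcp_pos: [0.4813, 0.201, 0.0742]
ee_rot: [3.141, 0.001, 0.001]
wrist_force: [-0.0, -0.1, 0.6]
finger_gap: 0.0001
time_s: 11.75
tcp_pos: [0.4821, 0.2012, 0.071]
ee_rot: [-3.141, -0.001, 0.001]
wrist_force: [0.8, 0.7, 1.3]
finger_gap: 0.0004
```

```bash
python3 -m creep '[[[0,0,0,0,0,2,-1],[0,0,0,0,0,2,-1]]]'; python3 -m creep '[[[0,0,0,0,0,2,-1],[0,0,0,0,0,2,-1]]]'; python3 -m creep '[[[0,0,0,0,0,2,-1],[0,0,0,0,0,2,-1]]]'
```

```text
time_s: 12.0
tcp_pos: [0.482, 0.2012, 0.0689]
ee_rot: [-3.141, -0.001, 0.001]
wrist_force: [1.4, 1.3, 2.0]
finger_gap: 0.0007
time_s: 12.25
tcp_pos: [0.482, 0.2012, 0.0668]
ee_rot: [-3.141, -0.001, 0.001]
wrist_force: [1.6, 0.2, 3.0]
finger_gap: 0.0001
time_s: 12.5
tcp_pos: [0.4821, 0.2012, 0.0661]
ee_rot: [-3.141, -0.001, 0.001]
wrist_force: [-1.5, 0.6, 17.2]
finger_gap: 0.0005
```

The force rose along a spring ramp and then jumped to 17 N at z ≈ 0.066, so the button has bottomed out. I'll release it and check.

```bash
python3 -m creep '[[[0,0,0,0,0,-10,-1],[0,0,0,0,0,-40,-1],[0,0,0,0,0,-80,-1],[0,0,0,0,-40,-100,-1],[0,0,0,0,-80,-100,-1]]]'; python3 -m creep '[[[0,0,0,0,0,0,-1],[0,0,0,0,0,0,-1],[0,0,0,0,0,0,-1]]]'
python3 - <<'E'
from h import *
for c in ('side','top'):
  im=bot.grab_frame(c);im=np.clip(im.astype(float)*1.5,0,255).astype(np.uint8)
  cv2.imwrite(f'pics/{c}10.png',cv2.resize(im[110:270,150:330],None,fx=3.5,fy=3.5,interpolation=2))
E
```

```text
time_s: 13.12
tcp_pos: [0.4824, 0.2818, 0.1665]
ee_rot: [-3.141, -0.002, -0.001]
wrist_force: [-0.7, 0.7, -0.1]
finger_gap: 0.0003
time_s: 13.5
tcp_pos: [0.481, 0.2798, 0.1642]
ee_rot: [3.14, 0.002, -0.0]
wrist_force: [-0.6, 0.0, 0.0]
finger_gap: 0.0006
```

View pics/side10.png

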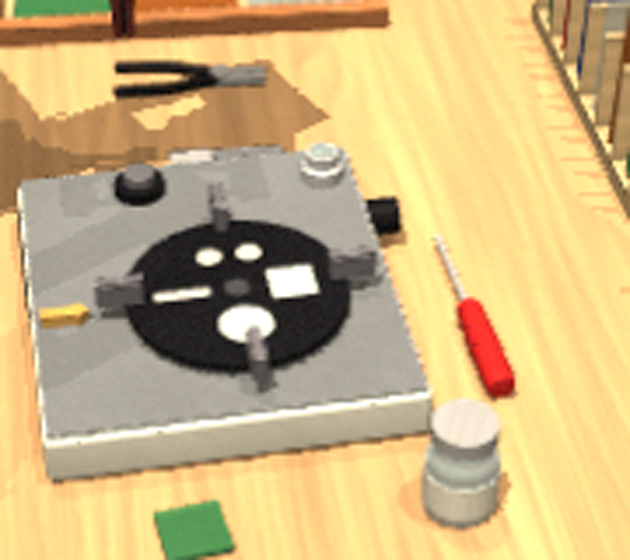

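View pics/top10.png

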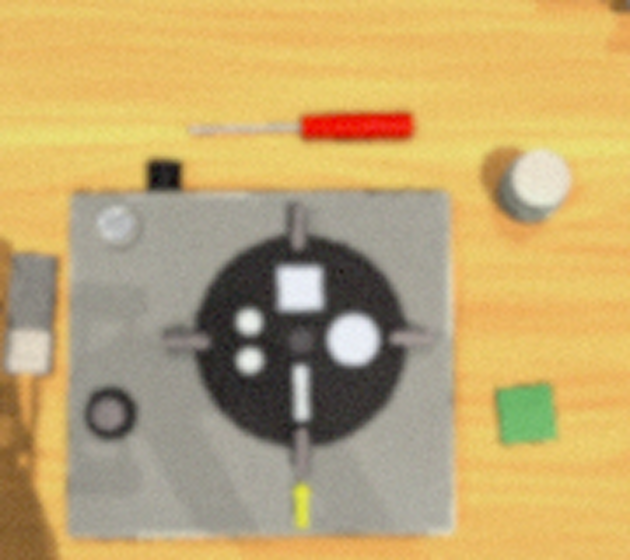

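The slot window (302,392), its tab (302,455) and the pointer (302,505) are in one line. The button is up, the bystanders haven't moved, and the arm is clear. I'll hand it in.

```bash
python3 -c "
from rig import bot
print(bot.sign_off())"
```

```text
the job is handed in; nothing more can be done
None
```

The slot filter's tab is in front of the brass pointer, the lamp button was pressed fully in and released, and I handed the job in at about 13.6 s. The hand-in gives no verdict.

- **Turret:** I pushed only the slot tab's counter-clockwise face, with shut fingers. The turret went about 140° clockwise, and a 6 mm nudge finished it.
- **Button:** I pressed straight down. The force climbed gradually, then jumped to 17 N about 6 mm below first contact, so I took it as bottomed. Then I lifted clear.
- **Last check:** In the final top picture the slot, tab and pointer line up to within about 1°. The button looks up, though I had no direct reading of its travel. The bystanders near the viewer look unmoved, the mug was outside the frame, and the wrist force was close to zero.
- **Disagreements:** Some network point readings were 10–20 mm off while the arm partly hid or shaded the scene, including the pointer, the slot tab and the button. I relied on the hub, tabs and deck edges in the pictures instead.

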